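# Change over the block mill

## Task

Get the dental mill ready for its next run and start it: move every finished tooth model from the blue catch tray into the orange tote, and put every blue block from the compartment bin into the mill's magazine drawer, lying in one layer. When all that is done and the drawer is pushed fully shut, press the green start button home and let go; leave the yellow blocks in the bin, and do not press start while the drawer is open or knock over or shift the cup or the red-capped bottle.

Things in the scene. Friction and masses are not known exactly. Their poses are not given: they have to be found in the camera images.
- magazine (a joint): the sliding magazine drawer of the mill: 0 = fully shut, 0.14 m = fully open; it slides straight out of the front, along -x of magazine_floor, with about 2 N of friction, and stays where it is left
- magazine_bar (a point): middle of the steel pull bar on the drawer front: horizontal bar 12 mm thick and 70 mm long along this point's y axis, centre line about 107 mm above the table and 50 mm in front of the drawer's blue front panel, held by a post at either end; moves with the drawer. The mill's deck above and behind it is 150 mm high
- magazine_floor (a point): middle of the drawer's inner floor (about 85 mm above the table): moves with the drawer. Inside 130 mm (its x axis, the sliding direction) by 160 mm (its y axis), side walls 30 mm high above the floor. -x points out of the mill. The clear roof of the bay is 57 mm above this floor, so blocks go in one layer; with the drawer fully open the whole inside is clear of the roof
- catch_tray (a point): middle of the floor (4 mm above the table) of the blue catch tray fixed to the mill's front beside the drawer; rim only 14 mm above the table. Axes as the mill's: -x out of the mill's front. The tray reaches 65 mm out (-x) from here and 90 mm to either side; the mill's 150 mm high front face is 105 mm to +x, with a steel chute sloping down from it, ending about 60 mm to +x of here
- start (a joint): travel of the mill's green start button: 0 = up, 0.006 m = fully pressed; spring return, about 5 N to press home
- start_top (a point): middle of the top of the green start button, 32 mm across, on the mill's 150 mm high white deck, near its front edge beside the drawer bay; pressed straight down. The 240 mm high hood begins 165 mm behind it
- tote_in (a point): middle of the inner floor (about 4 mm above the table) of the orange tote: inside 200 mm (x) by 160 mm (y), walls 50 mm high and 4 mm thick; fixed to the table
- bin_floor (a point): middle of the inner floor (4 mm above the table) of the white compartment bin: 172 x 220 mm outside, 2 cells along its x by 3 along its y, each about 80 x 68 mm, all walls only 14 mm above the table; fixed to the table
- model0_c (a point): a finished tooth model: terracotta base 40 x 24 x 18 mm with three white round teeth on top (25 mm high in all); this point is half-way up, 12 mm above its underside; x along its length, z up; 50 g; starts in the catch tray; may be absent
- model1_c (a point): a finished tooth model: terracotta base 40 x 24 x 18 mm with three white round teeth on top (25 mm high in all); this point is half-way up, 12 mm above its underside; x along its length, z up; 50 g; starts in the catch tray; may be absent
- model2_c (a point): a finished tooth model: terracotta base 40 x 24 x 18 mm with three white round teeth on top (25 mm high in all); this point is half-way up, 12 mm above its underside; x along its length, z up; 50 g; starts in the catch tray; may be absent
- model3_c (a point): a finished tooth model: terracotta base 40 x 24 x 18 mm with three white round teeth on top (25 mm high in all); this point is half-way up, 12 mm above its underside; x along its length, z up; 50 g; starts in the catch tray; may be absent
- blank0_c (a point): a fresh blue ceramic block, 40 x 26 x 26 mm, with a steel stub 8 mm thick sticking out 12 mm from its +x end; this point is the centre of the block (13 mm above its underside); x along its length; 60 g; starts lying in a cell of the bin; may be absent
- blank1_c (a point): a fresh blue ceramic block, 40 x 26 x 26 mm, with a steel stub 8 mm thick sticking out 12 mm from its +x end; this point is the centre of the block (13 mm above its underside); x along its length; 60 g; starts lying in a cell of the bin; may be absent
- blank2_c (a point): a fresh blue ceramic block, 40 x 26 x 26 mm, with a steel stub 8 mm thick sticking out 12 mm from its +x end; this point is the centre of the block (13 mm above its underside); x along its length; 60 g; starts lying in a cell of the bin; may be absent
- blank3_c (a point): a fresh blue ceramic block, 40 x 26 x 26 mm, with a steel stub 8 mm thick sticking out 12 mm from its +x end; this point is the centre of the block (13 mm above its underside); x along its length; 60 g; starts lying in a cell of the bin; may be absent
- amber0_c (a point): a yellow block of the same shape and size as the blue ones, lying in a cell of the bin; it stays in the bin. This point is its centre
- amber1_c (a point): a yellow block of the same shape and size as the blue ones, lying in a cell of the bin; it stays in the bin. This point is its centre
- cup: white cup, 80 mm across, 60 mm high; origin under its middle; leave standing
- dropper: clear bottle with a red cap, 40 mm across, 90 mm high; origin under its middle; leave standing
Not all that is in view belongs to the job. Leave any purple look-alike of the part that bears model2_c alone.

How it is judged:
By the outcome, as a careful person would: the job done as asked, in the order asked, and still so for the second after the job is handed in, with the robot touching nothing.
Of blank0, blank1, blank2, blank3 only 2 to 3 are there at a start; the rules pass over those that are not, and their reading is None.
Of model0, model1, model2, model3 only 2 to 4 are there at a start; the rules pass over those that are not, and their reading is None.
At some moment in a run one of model0, model1, model2, model3, blank0, blank1, blank2, blank3 may be knocked a few centimetres aside while the robot is not near it.
Once in a run the grip may slacken for a moment while it holds something.
It also fails if it takes over 210 s, if anything falls off the work surface, if the arm or the gripper's body presses on something with over 40 N, if the wrist force passes 120 N, or if a joint passes its speed limit or range.

## Robot

A 6-joint arm with a two-finger parallel gripper is mounted at the origin on the work surface. World frame = base frame: x ahead of the robot, y to its left, z up, the work surface at z = 0. Lengths are in mm, angles in rad, forces in N, time in s.
With the tool pointing down it reaches from about 375 to 975 mm from the base axis. Payload 3.8 kg.
Tool frame: the origin (TCP) lies on the centre line of the jaws, within the pads' length; the fingertips stand 14 mm ahead of it and the grasp point (between the pads) lies 5 mm behind it; z points along the fingers, y is the direction in which the jaws open and shut (so a half turn about z gives the same grasp; the last joint's range is limited). The gripper opens to 88 mm and grips with 3 to 60 N. Pads are 18 mm wide; open, the fingers measure 123 mm over their backs; the gripper's body (75 mm by 187 mm) begins 45 mm behind the grasp point.
Start: joints at [1.168, 0.264, 1.604, -0, 1.274, -0.037], TCP at [241.443, 630.336, 252.706] pointing down, gripper open.
Joint ranges: [-2.63, 2.63], [-0.94, 2.18], [0.31, 2.57], [-1.31, 4.45], [0, 2.66], [-2.55, 2.55]. Speed limits (rad/s): [2.57, 2.57, 3.14, 3.14, 3.14, 3.14].

## Interface

Orientations are given as a unit quaternion [x, y, z, w].
In Python, from plant import arm gives the robot as it stands. The module is installed in compiled form; this text tells all that it offers. Calls block until the motion is done:
- arm.goto(position, orientation): joint-space move of the TCP to a pose.
- arm.line_to(position, attitude=None, velocity=150, contact_N=None): straight line of the TCP; attitude=None keeps the orientation; velocity is the mean speed in mm/s. With contact_N (N) it stops when the force on the tool has changed by that much, and returns True; else False.
- arm.goto_joints(angles): joint-space move.
- arm.open_gripper() and arm.close(): open the fingers fully, or close them until they stop; the grip force is fixed at half the most.
- arm.hold(seconds).
- arm.solve_ik(position, orientation): joint angles nearest the present ones, or None.
- arm.get_image(name): name is "scene" or "top"; returns the picture (420x560x3 uint8, blue, green, red); there is no depth.
- arm.calibration(name): a dict with "fx", "fy", "cx", "cy" (pixels), "rvec" (rotation vector, rad) and "tvec" (3), from world to camera coordinates, as OpenCV has them. Camera axes: x right, y down, z forward; pixel columns grow to the right and rows downward; lengths in mm; the calibration is good to about 2 mm. A picture is of the moment at which its call begins. calibration takes no time and is no camera call.
A pose or a line that the arm cannot do raises arm.IKError and nothing moves.
- arm.job_done(): hands the job in, once; it reports no verdict.
Trained networks look in the newest picture that a camera, given by its name, has taken for a name from the list of things; names that differ only in an ending like _2 or _b are one class to them, and where a whole thing is asked for, a point or a joint stands for the part that bears it (a point fixed in the world has none). Each returns a list of dicts, best first, with "confidence" (0 to 1); they miss things now and then, are a little off and sometimes report something else, mostly with a low value. They report only what shows in the picture. A call takes as long as a camera call. They do not tell look-alikes from the thing itself.
- arm.spot_in(camera, target): "position" ([x, y, z] in mm, in the coordinates of the camera as it stood for that picture, good to about 4 mm: the middle of the surface that is visible of it).
- arm.trace(camera, target): "pixels" (420x560 bool, what is visible of it).
- arm.tip_of(camera, target): "position" ([x, y, z] in mm, in the coordinates of the camera as it stood for that picture, good to about 4 mm: a listed point, or the origin of a listed thing).
Readings, each from a call of its own:
- arm.read_t(): time.
- arm.read_joint_positions(): joint angles.
- arm.read_joint_vel(): joint speeds.
- arm.read_joint_torque(): joint torques, N m.
- arm.read_tool_pos(): TCP position.
- arm.read_tool_rot(): TCP orientation.
- arm.read_force(): force on the tool from outside, world axes, zero at the start.
- arm.read_moment(): the same for the moment, N m.
- arm.read_grip_width(): opening from 0.0 (shut) to 1.0 (fully open).
Only numpy, scipy, OpenCV 4.12 (cv2) and the standard library are available. Lean on these libraries where they do the work, as an engineer would, in place of code of your own. Each camera call takes 0.05 s, during which the arm holds its last target.

## Working session

There is one attempt and no reset: what is moved stays moved. The work goes in short steps, each a Python script; the robot and the scene stay as the last script left them, time stands still between calls to the robot, and variables do not carry over. Pictures are saved under pics/ and viewed, and the job is handed in when it is done.

```bash
mkdir -p pics; ls; python3 - <<'E'
from plant import arm
import cv2
for n in("scene","top"):
    im=arm.get_image(n); cv2.imwrite(f"pics/{n}0.png",im); print(n,arm.calibration(n))
print(arm.read_t(),arm.read_tool_pos(),arm.read_tool_rot(),arm.read_grip_width())
E
```

```text
pics
scene {'fx': 444.0335699290305, 'fy': 444.0335699290305, 'cx': 273.55261216589935, 'cy': 210.70023856539802, 'rvec': array([ 1.56380553,  2.0788571 , -0.75768544]), 'tvec': array([ 195.77223117, -313.34861036, 1581.80980232])}
top {'fx': 396.5751016658047, 'fy': 396.5751016658047, 'cx': 282.1675330414533, 'cy': 206.8719875147084, 'rvec': array([ 2.15952102, -2.15443644,  0.14827981]), 'tvec': array([ -50.08099778,  562.75678134, 1001.15992939])}
0.1 [241.19030301 629.7815569  251.52535337] [ 1.81880048e-01  9.83320210e-01 -9.79559458e-04 -2.29446899e-04] 1.0014291562938213
```

View pics/scene0.png

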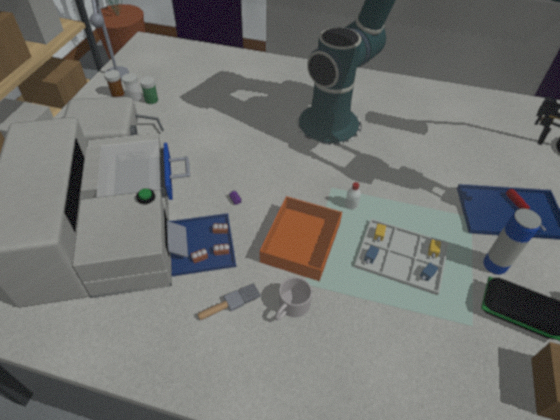

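View pics/top0.png

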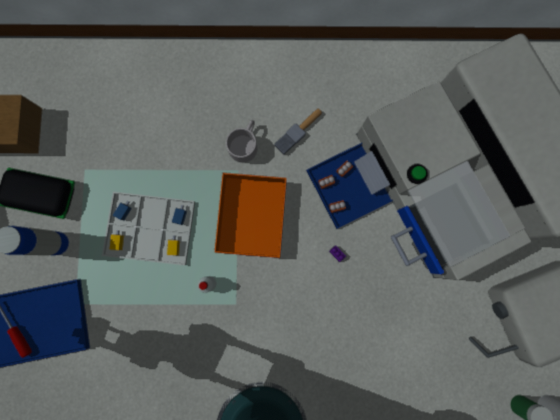

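The top picture shows 3 models in the catch tray (326,182), (345,168), (337,207). The bin holds 2 blue blocks (123,211), (179,215) and 2 yellow. The purple look-alike is at (338,254), the tote at (251,215), the cup at (241,145) and the bottle at (205,285). Next I'll measure them.

```bash
cat > h.py <<'E'
from plant import arm
import numpy as np, cv2
from scipy.spatial.transform import Rotation as R
C={n:arm.calibration(n) for n in("scene","top")}
def cw(n,p):
    c=C[n]; return cv2.Rodrigues(np.array(c['rvec']))[0].T@(np.array(p)-np.array(c['tvec']))
def pix2z(n,u,v,z):
    c=C[n]; Rm=cv2.Rodrigues(np.array(c['rvec']))[0]
    d=Rm.T@np.array([(u-c['cx'])/c['fx'],(v-c['cy'])/c['fy'],1]); o=-Rm.T@np.array(c['tvec'])
    return o+d*(z-o[2])/d[2]
def proj(n,p):
    c=C[n]; K=np.array([[c['fx'],0,c['cx']],[0,c['fy'],c['cy']],[0,0,1]])
    return cv2.projectPoints(np.array(p,float).reshape(-1,3),np.array(c['rvec']),np.array(c['tvec']),K,None)[0].reshape(-1,2)
def zoom(n,u,v,w,name,s=6):
    im=arm.get_image(n); u,v=int(u),int(v)
    cv2.imwrite(f"pics/{name}.png",cv2.resize(im[max(0,v-w):v+w,max(0,u-w*4//3):u+w*4//3],None,fx=s,fy=s,interpolation=cv2.INTER_CUBIC)); return im
def tips(t,cams=("top","scene"),minc=0.3,fn=None):
    out=[]
    for n in cams:
        for d in (fn or arm.tip_of)(n,t):
            if d['confidence']>=minc: out.append((n,round(d['confidence'],2),cw(n,d['position']).round(1)))
    return out
E
python3 - <<'E'
from h import *
arm.get_image("top");arm.get_image("scene")
for t in["magazine_bar","magazine_floor","catch_tray","start_top","tote_in","bin_floor","model0_c","blank0_c","amber0_c","cup","dropper"]:
    print(t)
    for x in tips(t): print("  ",x[0],x[1],x[2],proj("top",x[2])[0].round(0))
print(arm.read_t())
E
```

```text
magazine_bar
   top 0.67 [ 449.  -337.1  104.9] [402. 250.]
   scene 0.95 [ 448.2 -335.   107.5] [401. 251.]
magazine_floor
   top 0.86 [ 504.9 -450.    83.5] [443. 228.]
   scene 0.54 [476.4 383.9  16.6] [118. 240.]
catch_tray
   top 0.6 [ 6.213e+02 -2.150e+02 -2.000e-01] [343. 188.]
   scene 0.76 [ 618.  -218.3    4. ] [344. 189.]
   scene 0.66 [731.1  54.7  -2. ] [245. 148.]
start_top
   top 0.67 [ 631.  -366.7  174.9] [421. 170.]
   top 0.42 [456.4 236.7  16.5] [173. 248.]
   scene 0.5 [ 626.4 -368.4  173.8] [421. 172.]
tote_in
   top 0.96 [540.3  36.8   1.7] [250. 217.]
   scene 0.68 [540.3  32.    6.1] [252. 217.]
   scene 0.41 [ 635.  -167.9   14.2] [326. 182.]
bin_floor
   top 0.86 [509.9 305.8   5.6] [149. 228.]
   top 0.56 [459.  240.4  16.2] [172. 247.]
   scene 0.57 [ 5.106e+02  3.011e+02 -5.000e-01] [152. 228.]
   scene 0.49 [5.412e+02 3.080e+01 3.000e-01] [253. 217.]
model0_c
   top 0.41 [ 632.4 -363.3  176.5] [420. 169.]
   scene 0.56 [512.2 303.6   4.9] [150. 227.]
blank0_c
   top 0.76 [557.6 377.3  18.6] [122. 209.]
   scene 0.72 [550.6 373.7  15.7] [123. 212.]
amber0_c
   top 0.59 [475.8 386.9  22.6] [116. 240.]
   scene 0.62 [473.9 382.2  16.3] [118. 241.]
   scene 0.6 [ 449.6 -334.5  106. ] [401. 250.]
cup
   top 0.58 [730.9  60.9  -4.4] [243. 149.]
   scene 0.77 [731.1  57.1   3.2] [244. 148.]
dropper
   top 0.64 [365.  144.5  -2.4] [209. 283.]
   top 0.4 [ 674.8 -217.5   13.4] [344. 167.]
   scene 0.85 [367.8 140.2  -2.7] [211. 282.]
1.3
```

```bash
python3 - <<'E'
from h import *
zoom("top",350,190,50,"z_tray",6);zoom("top",420,235,50,"z_drw",6);zoom("top",150,228,50,"z_bin",6)
for n in("top","scene"):
  for k in range(3):
    for t in("model1_c","blank1_c"):
      pass
for t in("model1_c","model2_c","model3_c","blank1_c","blank2_c"):
    print(t,[(x[0],x[1],list(x[2])) for x in tips(t)])
for s in ("blank0_c","model0_c","magazine"):
  for d in arm.trace("top",s):
    ys,xs=np.nonzero(d['pixels']); print(s,d['confidence'],xs.mean(),ys.mean(),len(xs), cv2.minAreaRect(np.c_[xs,ys].astype(np.float32)))
E
```

```text
model1_c [('top', 0.6, [np.float64(669.7), np.float64(-220.1), np.float64(15.4)]), ('scene', 0.53, [np.float64(668.7), np.float64(-217.7), np.float64(11.1)]), ('scene', 0.36, [np.float64(540.7), np.float64(30.0), np.float64(2.8)])]
model2_c [('top', 0.53, [np.float64(572.0), np.float64(-197.3), np.float64(9.8)]), ('top', 0.48, [np.float64(445.8), np.float64(-197.6), np.float64(13.3)]), ('scene', 0.51, [np.float64(442.8), np.float64(-202.8), np.float64(9.7)]), ('scene', 0.45, [np.float64(568.2), np.float64(-202.3), np.float64(15.4)])]
model3_c [('top', 0.52, [np.float64(637.0), np.float64(-170.0), np.float64(16.0)]), ('scene', 0.54, [np.float64(635.6), np.float64(-168.0), np.float64(14.3)])]
blank1_c []
blank2_c [('top', 0.57, [np.float64(541.8), np.float64(227.0), np.float64(15.6)]), ('top', 0.49, [np.float64(541.0), np.float64(35.8), np.float64(0.2)]), ('scene', 0.71, [np.float64(534.6), np.float64(217.9), np.float64(16.4)])]
blank0_c 0.74 122.10055865921788 210.9385474860335 179 ((122.65384674072266, 210.26922607421875), (11.926054000854492, 16.91835594177246), 33.690067291259766)
magazine 0.74 419.58657243816253 240.2514723203769 1698 ((415.56573486328125, 243.09800720214844), (75.95108795166016, 38.37599563598633), 64.29004669189453)
magazine 0.45 460.8832165409928 161.83589565958806 37531 ((458.363525390625, 177.70179748535156), (200.2989501953125, 262.3987121582031), 60.642250061035156)
```

View pics/z_tray.png

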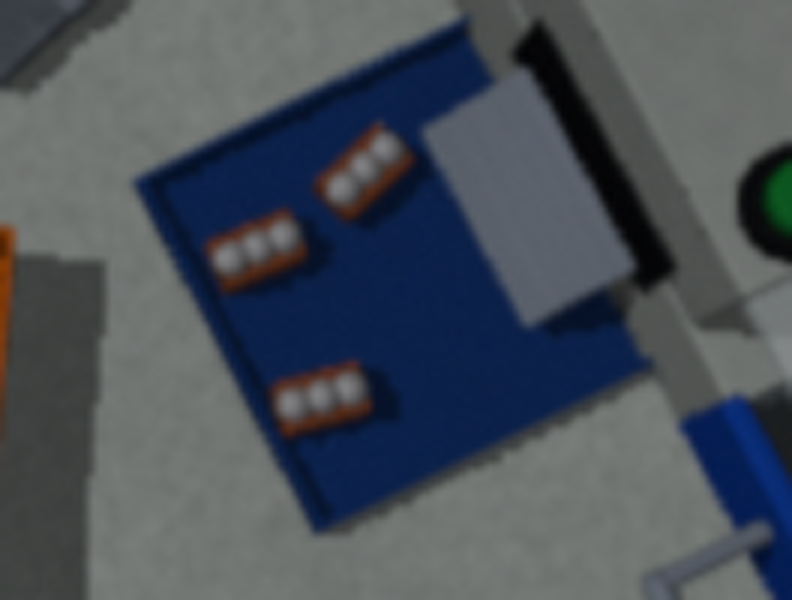

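View pics/z_drw.png

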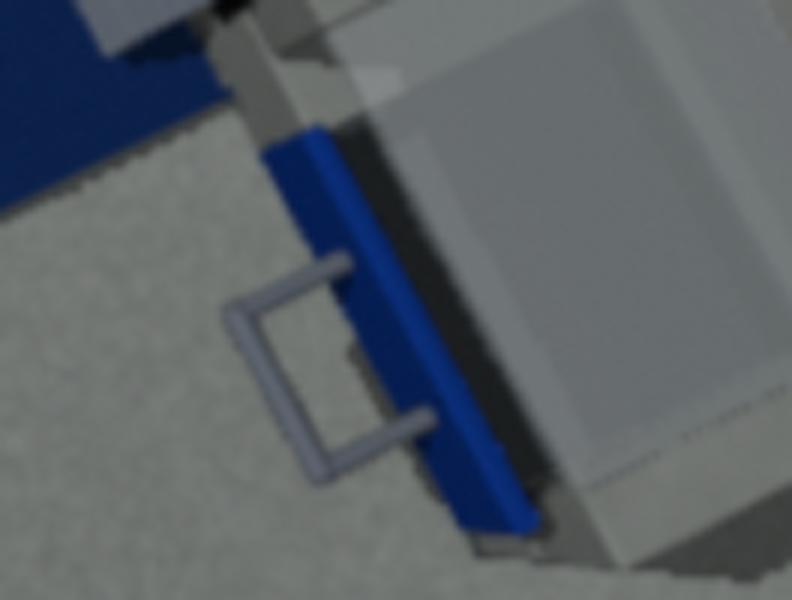

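View pics/z_bin.png

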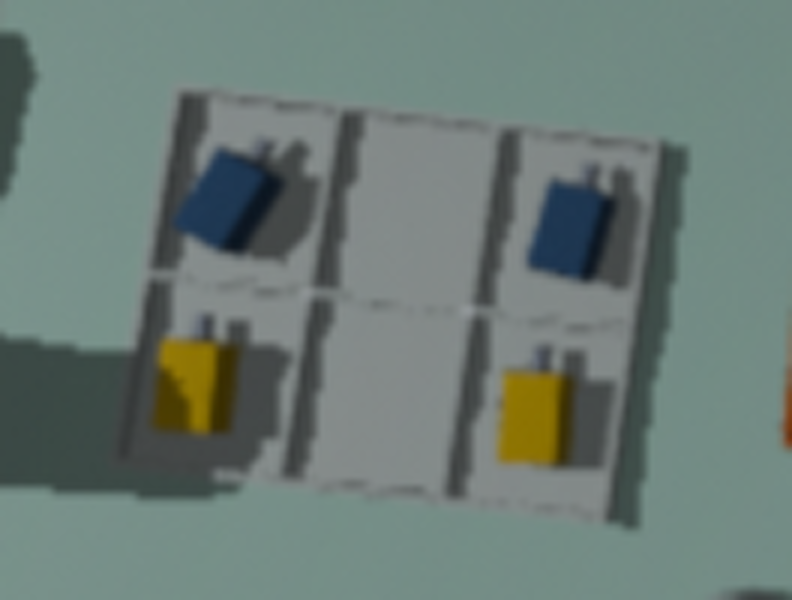

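Tray crop: three terracotta models, one close to the front rim and one angled near the chute. Drawer crop: the bar runs (240,308)-(318,468), and the drawer is close to shut. Bin crop: two blue blocks top left and top right, yellow ones below. Next I'll compute exact yaws.

```bash
python3 - <<'E'
from h import *
def a(n,p,q,z):
    P=pix2z(n,*p,z);Q=pix2z(n,*q,z); d=Q-P; return P.round(1),Q.round(1),np.linalg.norm(d).round(1),np.degrees(np.arctan2(d[1],d[0])).round(1)
D=lambda x,y:(354+x/6,185+y/6); T=lambda x,y:(284+x/6,140+y/6); B=lambda x,y:(84+x/6,178+y/6)
print("bar",a("top",D(236,308),D(318,468),107))
print("panel top",a("top",D(310,128),D(535,525),120))
print("tray front",a("top",T(145,182),T(318,528),14))
print("tray side",a("top",T(145,182),T(462,22),14))
print("bay side wall",a("top",D(595,487),D(345,40),150))
# models: tooth tips ends
for n,p,q in(("A",(228,259),(286,235)),("B",(341,188),(387,150)),("C",(291,405),(351,387))):
    r=a("top",T(*p),T(*q),22); print(n,r,((r[0]+r[1])/2).round(1))
# blanks top face: centre & axis
for n,c,s in(("L",(228,200),(262,148)),("R",(570,230),(591,170)),("YL",(195,388),(204,325)),("YR",(538,418),(542,355))):
    print(n,pix2z("top",*B(*c),28).round(1),pix2z("top",*B(*s),18).round(1))
print("binfront",a("top",B(122,458),B(605,520),14),a("top",B(180,92),B(660,143),14))
im=arm.get_image("top")
hsv=cv2.cvtColor(im,cv2.COLOR_BGR2HSV)
m=((hsv[...,0]>100)&(hsv[...,0]<120)&(hsv[...,1]>100)).astype(np.uint8)
m[:, :80]=0;m[:,200:]=0
k,l,st,ce=cv2.connectedComponentsWithStats(m)
for i in range(1,k):
    if st[i,4]>40:
        ys,xs=np.nonzero(l==i); print(st[i],ce[i],cv2.minAreaRect(np.c_[xs,ys].astype(np.float32)))
E
```

```text
bar (array([ 482.5, -317.5,  107. ]), array([ 418.6, -348.2,  107. ]), np.float64(70.8), np.float64(-154.4))
panel top (array([ 554.1, -346.1,  120. ]), array([ 396.7, -428.8,  120. ]), np.float64(177.8), np.float64(-152.3))
tray front (array([ 666. , -119.2,   14. ]), array([ 509.6, -194.9,   14. ]), np.float64(173.7), np.float64(-154.2))
tray side (array([ 666. , -119.2,   14. ]), array([ 741. , -264.4,   14. ]), np.float64(163.4), np.float64(-62.7))
bay side wall (array([ 412.1, -440.2,  150. ]), array([ 584.9, -351.5,  150. ]), np.float64(194.3), np.float64(27.2))
A (array([ 629.2, -155.4,   22. ]), array([ 640.2, -181.5,   22. ]), np.float64(28.3), np.float64(-67.1)) [ 634.7 -168.4   22. ]
B (array([ 661.7, -206.5,   22. ]), array([ 679.2, -227.5,   22. ]), np.float64(27.3), np.float64(-50.2)) [ 670.4 -217.    22. ]
C (array([ 563.5, -182.6,   22. ]), array([ 571.7, -209.4,   22. ]), np.float64(28.0), np.float64(-73.1)) [ 567.6 -196.    22. ]
L [551.  372.3  28. ] [575.5 362.5  18. ]
R [538.2 222.2  28. ] [566.1 216.4  18. ]
YL [468.9 382.1  28. ] [496.9 383.8  18. ]
YR [456.3 233.1  28. ] [484.1 235.1  18. ]
binfront (array([438.8, 418. ,  14. ]), array([412.4, 206. ,  14. ]), np.float64(213.7), np.float64(-97.1)) (array([601.2, 401.9,  14. ]), array([578.8, 187.1,  14. ]), np.float64(216.0), np.float64(-96.0))
[113 204  18  16 171] [121.4502924  211.30409357] ((121.38461303710938, 211.4230499267578), (11.648704528808594, 15.808956146240234), 33.6900634765625)
[172 209  14  15 153] [178.7124183  216.03267974] ((178.7706298828125, 215.93121337890625), (10.631872177124023, 14.5589599609375), 16.699241638183594)
[ 80 280   9  71 361] [ 82.72576177 324.76177285] ((84.0, 315.0), (70.0, 8.0), 90.0)
```

```bash
cat >> h.py <<'E'
MA=-63.3  # deg, mill +x heading (into the mill)
ex=np.array([np.cos(np.radians(MA)),np.sin(np.radians(MA))]); ey=np.array([-ex[1],ex[0]])
def seg(kind,im=None):
    """top-view colour parts: list of (xy centre, heading deg of long axis, area, pix)"""
    im=arm.get_image("top") if im is None else im
    big=cv2.resize(im,None,fx=4,fy=4,interpolation=cv2.INTER_CUBIC)
    h=cv2.cvtColor(big,cv2.COLOR_BGR2HSV); H,S,V=[h[...,i].astype(int) for i in range(3)]
    if kind=="model": m=((H<14)|(H>172))&(S>70)&(V>50); z=18; amin,amax=300,6000
    else: m=(H>100)&(H<118)&(S>95)&(V>45); z=24; amin,amax=1200,4200
    m=m.astype(np.uint8)
    if kind=="model": m=cv2.morphologyEx(m,cv2.MORPH_CLOSE,np.ones((17,17)))
    k,l,st,ce=cv2.connectedComponentsWithStats(m); out=[]
    for i in range(1,k):
        if not amin<st[i,4]<amax: continue
        ys,xs=np.nonzero(l==i); b=cv2.boxPoints(cv2.minAreaRect(np.c_[xs,ys].astype(np.float32)))/4-0.375
        P=np.array([pix2z("top",u,v,z)[:2] for u,v in b]); e1,e2=P[1]-P[0],P[2]-P[1]
        e=e1 if np.linalg.norm(e1)>np.linalg.norm(e2) else e2
        out.append((P.mean(0).round(1),round(np.degrees(np.arctan2(e[1],e[0]))%180,1),sorted([round(np.linalg.norm(e1)),round(np.linalg.norm(e2))]),b.mean(0).round(0)))
    return out
def quat(jaw_deg,pos):
    """tool down, jaws along jaw_deg; the half turn with the smaller last joint"""
    best=None
    for k in(0,180):
        t=np.radians(jaw_deg+90+k); q=np.array([np.cos(t/2),np.sin(t/2),0,0]); s=arm.solve_ik(list(pos),list(q))
        if s is not None and (best is None or abs(s[5])<best[0]): best=(abs(s[5]),q,s)
    if best is None: raise RuntimeError(f"no ik {pos} {jaw_deg}")
    return list(best[1])
def st(): return arm.read_t(),arm.read_tool_pos().round(1) if hasattr(arm.read_tool_pos(),'round') else arm.read_tool_pos(),round(arm.read_grip_width(),3)
def pick(xy,jaw,z,hi=140):
    q=quat(jaw,[*xy,hi]); arm.goto([*xy,hi],q)
    hit=arm.line_to([*xy,z],velocity=120,contact_N=12)
    if hit: print("contact on descent",st())
    arm.close(); arm.line_to([*xy,hi],velocity=150); print("picked",st(),q)
    return q
def place(xy,jaw,z,hi=160,speed=80):
    q=quat(jaw,[*xy,hi]); arm.goto([*xy,hi],q); print("above",round(arm.read_grip_width(),3))
    if arm.line_to([*xy,z],velocity=speed,contact_N=10): print("contact on placing",st())
    arm.open_gripper(); arm.line_to([*xy,hi],velocity=200); print("placed",st())
E
python3 - <<'E'
from h import *
im=arm.get_image("top")
for k in("model","blank"):
    for s in seg(k,im): print(k,s)
print(quat(17,[568,-196,140]),quat(26.7,[450,-334,160]))
E
```

```text
model (array([ 670.9, -216.2]), np.float64(134.1), [24, 42], array([344., 168.], dtype=float32))
model (array([ 635.4, -167.4]), np.float64(113.6), [24, 41], array([326., 181.], dtype=float32))
model (array([ 568.2, -195.1]), np.float64(106.2), [24, 41], array([337., 206.], dtype=float32))
model (array([359.3, 156.5]), np.float64(90.1), [20, 22], array([203., 285.], dtype=float32))
model (array([218.3, 624.1]), np.float64(34.2), [20, 81], array([ 17., 342.], dtype=float32))
blank (array([553.5, 378.8]), np.float64(154.0), [27, 41], array([120., 211.], dtype=float32))
blank (array([540.3, 225.2]), np.float64(165.4), [26, 40], array([178., 216.], dtype=float32))
blank (array([465.7, 527.2]), np.float64(175.3), [35, 60], array([ 61., 244.], dtype=float32))
[np.float64(0.5948227867513414), np.float64(0.8038568606172173), np.float64(0.0), np.float64(0.0)] [np.float64(0.5247289783231452), np.float64(0.8512693459228684), np.float64(0.0), np.float64(0.0)]
```

```bash
cat > m.py <<'E'
from h import *
TC=np.array([619,-216.])
def domodel(target,txy):
    s=[x for x in seg("model") if np.linalg.norm(x[0]-target)<45 and x[2][0]>17]
    print(s); xy,hd=s[0][0],s[0][1]
    jaw=hd-90; d=np.array([np.cos(np.radians(jaw)),np.sin(np.radians(jaw))])
    r=xy-TC; e=r@ey; out=abs(e)+61.5*abs(d@ey)+9*abs(d@ex)
    sh=max(0,out-83); p=xy-np.sign(e)*np.sign(d@ey)*d*sh
    print("rel",(r@ex).round(),e.round(),"shift",round(sh),p.round(1))
    assert sh<27
    pick(p,jaw,20); place(txy,90,22)
E
python3 - <<'E'
from m import *
domodel(np.array([568,-195]),[485,34])
im=arm.get_image("top");cv2.imwrite("pics/a1.png",im)
E
```

```text
[(array([ 568.2, -195.2]), np.float64(105.6), [24, 42], array([337., 206.], dtype=float32))]
rel -41.0 -36.0 shift 15 [ 582.8 -191.1]
contact on descent (6.175, array([ 581.4, -190.8,   40.4]), 1.0)
picked (8.3, array([ 582. , -190.8,  138.9]), 0.011) [np.float64(0.6045991148623749), np.float64(0.7965299180241963), np.float64(0.0), np.float64(0.0)]
above 0.008
placed (13.3167, array([484.1,  34. , 159. ]), 1.0)
```

View pics/a1.png

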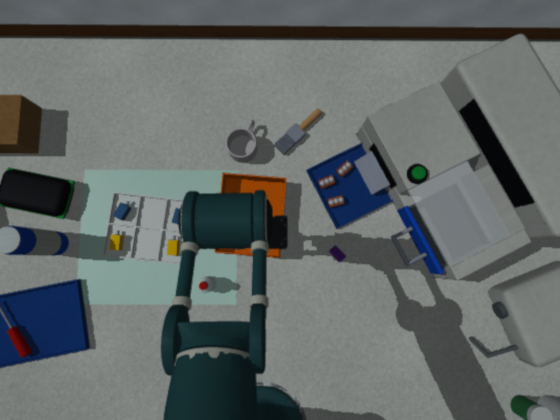

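The first descent stopped early at z 40, probably a false inertial trigger. Nothing was gripped, and the model is now at (336,202). I'll retry with a higher threshold, stopping if the grip comes up empty.

```bash
python3 - <<'E'
s=open('h.py').read()
s=s.replace('hit=arm.line_to([*xy,z],velocity=120,contact_N=12)','hit=arm.line_to([*xy,z],velocity=100,contact_N=25)')
s=s.replace('arm.close(); arm.line_to([*xy,hi],velocity=150); print("picked",st(),q)','arm.close(); w=arm.read_grip_width(); arm.line_to([*xy,hi],velocity=150); print("picked",w,st(),arm.read_force())\n    if arm.read_grip_width()<0.15: arm.open_gripper(); raise SystemExit("empty")')
s=s.replace('velocity=speed,contact_N=10','velocity=speed,contact_N=25')
open('h.py','w').write(s)
E
python3 - <<'E'
from m import *
domodel(np.array([575,-195]),[485,34])
im=arm.get_image("top");cv2.imwrite("pics/a2.png",im)
E
```

```text
[(array([ 581.6, -191.4]), np.float64(104.8), [24, 41], array([335., 201.], dtype=float32))]
rel -39.0 -22.0 shift 1 [ 582.9 -191. ]
contact on descent (15.3083, array([ 581.9, -190.6,   40.7]), 0.998)
picked 0.0035729429109627045 (17.4333, array([ 582.2, -190.7,  138.9]), 0.007) [-0.5454519   0.23883616 -0.0209868 ]empty
```

```bash
python3 - <<'E'
from m import *
arm.goto([480,-60,250],quat(90,[480,-60,250]))
im=zoom("top",350,190,50,"z2");zoom("top",280,210,150,"z2b",2)
for s in seg("model",im): print(s, ((s[0]-TC)@ex).round(),((s[0]-TC)@ey).round())
print(st())
E
```

```text
(array([ 670.9, -216.2]), np.float64(133.5), [24, 43], array([344., 168.], dtype=float32)) 23.0 46.0
(array([ 635.4, -167.6]), np.float64(113.0), [25, 42], array([326., 181.], dtype=float32)) -36.0 36.0
(array([643.2, -30.3]), np.float64(79.3), [16, 61], array([275., 178.], dtype=float32)) -155.0 105.0
(array([448.1,  -7.4]), np.float64(85.4), [30, 76], array([266., 251.], dtype=float32)) -263.0 -59.0
(array([359.3, 156.5]), np.float64(90.1), [20, 22], array([203., 285.], dtype=float32)) -449.0 -65.0
(array([218.5, 623.4]), np.float64(33.0), [22, 82], array([ 17., 342.], dtype=float32)) -930.0 19.0
(20.6083, array([480. , -60.1, 249.8]), 1.0)
```

View pics/z2b.png

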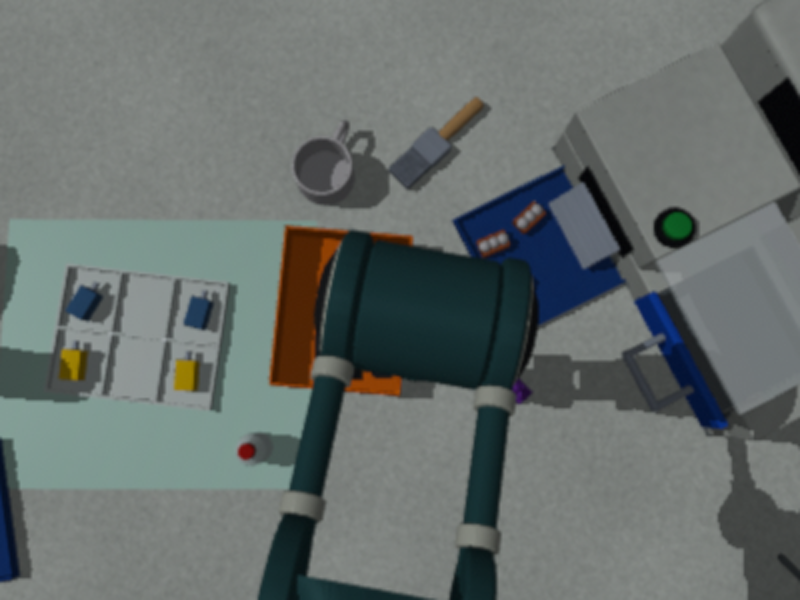

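View pics/z2.png

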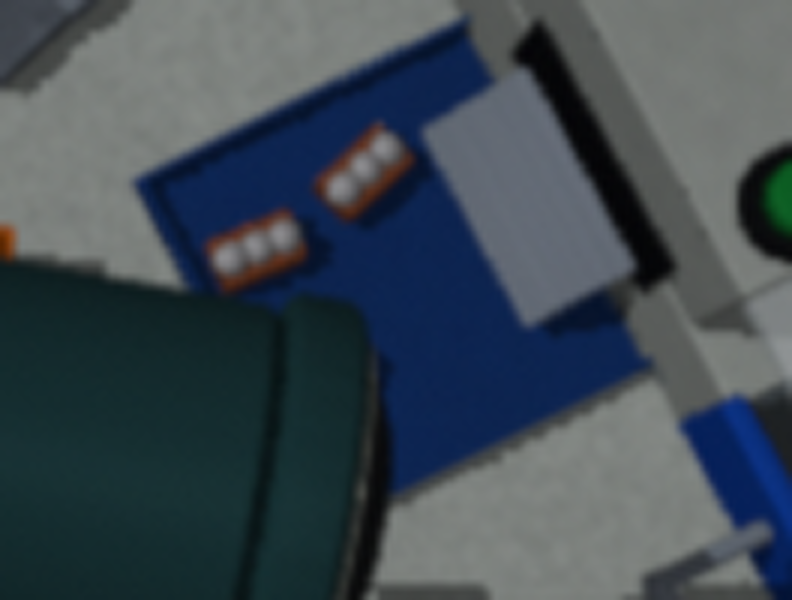

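```bash
python3 - <<'E'
from m import *
T=lambda x,y:(284+x/6,140+y/6)
for p in((425,130),(527,325),(530,70),(632,268),(670,268)):
    print(p,[(z,((pix2z("top",*T(*p),z)[:2]-TC)@ex).round(),((pix2z("top",*T(*p),z)[:2]-TC)@ey).round()) for z in(15,30,50,70,90)])
E
python3 -c "
import cv2;im=cv2.imread('pics/scene0.png')[190:290,140:260];cv2.imwrite('pics/s1.png',cv2.resize(im,None,fx=6,fy=6,interpolation=2))"
```

```text
(425, 130) [(15, np.float64(59.0), np.float64(50.0)), (30, np.float64(55.0), np.float64(48.0)), (50, np.float64(49.0), np.float64(45.0)), (70, np.float64(43.0), np.float64(43.0)), (90, np.float64(38.0), np.float64(40.0))]
(527, 325) [(15, np.float64(58.0), np.float64(-49.0)), (30, np.float64(54.0), np.float64(-50.0)), (50, np.float64(48.0), np.float64(-51.0)), (70, np.float64(42.0), np.float64(-52.0)), (90, np.float64(37.0), np.float64(-52.0))]
(530, 70) [(15, np.float64(115.0), np.float64(53.0)), (30, np.float64(110.0), np.float64(51.0)), (50, np.float64(103.0), np.float64(49.0)), (70, np.float64(96.0), np.float64(46.0)), (90, np.float64(89.0), np.float64(43.0))]
(632, 268) [(15, np.float64(113.0), np.float64(-48.0)), (30, np.float64(108.0), np.float64(-48.0)), (50, np.float64(101.0), np.float64(-49.0)), (70, np.float64(94.0), np.float64(-50.0)), (90, np.float64(87.0), np.float64(-51.0))]
(670, 268) [(15, np.float64(128.0), np.float64(-55.0)), (30, np.float64(123.0), np.float64(-56.0)), (50, np.float64(116.0), np.float64(-57.0)), (70, np.float64(109.0), np.float64(-57.0)), (90, np.float64(102.0), np.float64(-58.0))]
```

View pics/s1.png

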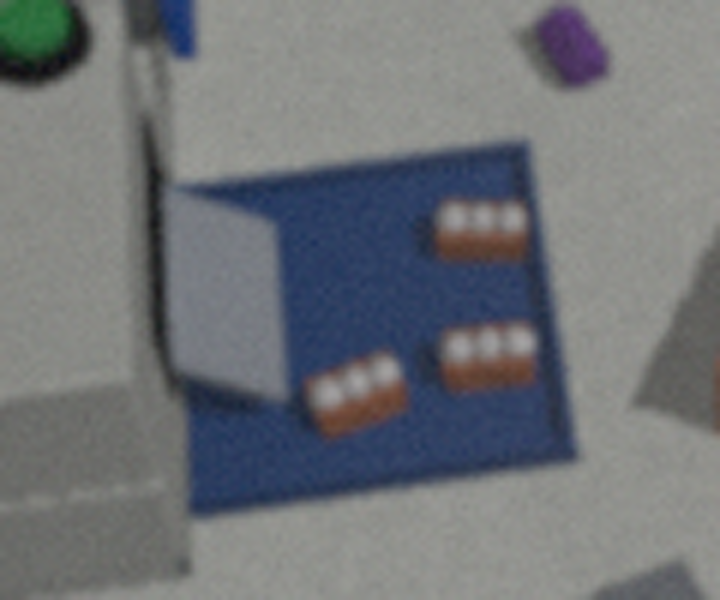

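The chute rises only to about 45 mm at the face, so the gripper body (70 mm up) clears it. The early stops were real: a finger landed on the neighbouring model. I'll take B, by the chute, first.

```bash
python3 - <<'E'
from m import *
domodel(np.array([671,-216]),[485,34])
arm.goto([450,150,250],quat(90,[450,150,250]))
im=zoom("top",350,190,50,"z3");zoom("top",280,210,150,"z3b",2)
for s in seg("model",im): print(s, ((s[0]-TC)@ex).round(),((s[0]-TC)@ey).round())
print(st())
E
```

```text
[(array([ 670.8, -216.2]), np.float64(135.2), [24, 42], array([344., 168.], dtype=float32))]
rel 23.0 46.0 shift 24 [ 653.6 -233.5]
picked 0.2673230877115466 (26.1333, array([ 652.7, -233.2,  138.7]), 0.271) [ 0.05095671  0.89540429 -0.22292413]
above 0.277
placed (31.0917, array([484.2,  34. , 159. ]), 1.001)
(array([ 635.3, -167.6]), np.float64(113.2), [25, 42], array([326., 181.], dtype=float32)) -36.0 36.0
(array([ 581.8, -191.2]), np.float64(105.2), [24, 41], array([335., 201.], dtype=float32)) -39.0 -22.0
(array([359.3, 156.5]), np.float64(90.1), [20, 22], array([203., 285.], dtype=float32)) -449.0 -65.0
(array([218.9, 622.9]), np.float64(34.1), [23, 81], array([ 18., 341.], dtype=float32)) -929.0 19.0
(31.8417, array([449.2, 148.7, 247.6]), 1.0)
```

View pics/z3b.png

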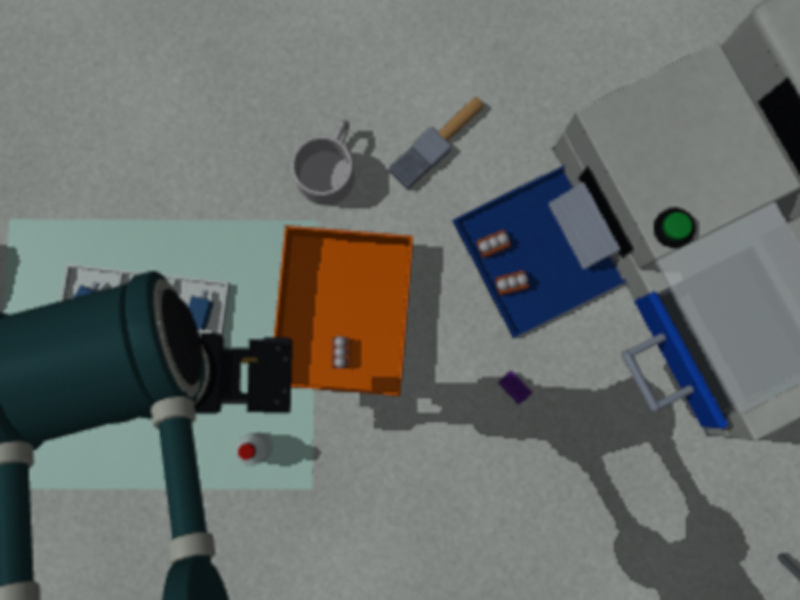

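B is in the tote. C and A are close together, so I'll grip C with the inner finger between them and the tips just above the rim.

```bash
python3 - <<'E'
from m import *
C0=np.array([581.8,-191.2]);jaw=15.2;d=np.array([np.cos(np.radians(jaw)),np.sin(np.radians(jaw))])
p=C0-d*23.7
pick(p,jaw,32)
place([540,34],90,34)
E
```

```text
picked 0.2619725114245797 (36.3583, array([ 558.1, -197.1,  139. ]), 0.264) [ 0.16149516 -0.37957002 -0.75390881]
above 0.26
placed (40.8333, array([539.2,  34. , 159. ]), 0.998)
```

```bash
python3 - <<'E'
from m import *
domodel(np.array([635,-168]),[593,34])
p=[470,-20,260];arm.goto(p,quat(90,p))
im=zoom("top",280,210,150,"z4",2)
print(st())
E
```

```text
[(array([ 635.2, -167.7]), np.float64(112.9), [25, 42], array([326., 181.], dtype=float32))]
rel -36.0 36.0 shift 15 [ 621.3 -173.6]
picked 0.27024308007324666 (45.0667, array([ 620.4, -173.3,  138.8]), 0.27) [-0.4981815  -0.00673897 -2.6347226 ]
above 0.271
placed (49.6667, array([592.1,  34. , 158.9]), 1.004)
(52.275, array([470. , -20. , 259.8]), 1.003)
```

View pics/z4.png

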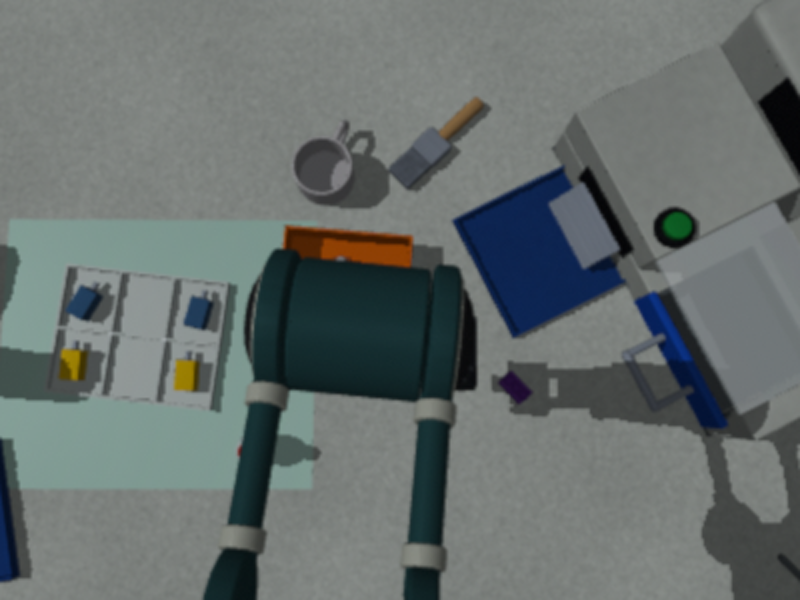

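The tray is empty. Next I'll open the drawer by hooking the closed fingers behind the bar.

```bash
python3 - <<'E'
from h import *
arm.close()
bar=np.array([450,-334.]); p=bar+ex*24
q=quat(26.7,[*p,210]); arm.goto([*p,210],q)
print("down contact",arm.line_to([*p,112],velocity=80,contact_N=12),st())
e=p-ex*168
print("pull contact",arm.line_to([*e,112],velocity=70,contact_N=18),st())
print(arm.read_force())
t=np.array(arm.read_tool_pos())[:2]; print("pulled",(p-t)@ex)
b=t+ex*8   # relieve the stop
arm.line_to([*b,112],velocity=40); arm.line_to([*b,230],velocity=120)
g=[420,120,250];arm.goto(g,quat(90,g))
zoom("top",300,210,150,"z5",2)
arm.get_image("scene")
for t in("magazine_bar","magazine_floor"): print(t,tips(t)) 
print(st())
E
```

```text
down contact False (57.2, array([ 461.2, -355.8,  112.8]), 0.004)
pull contact True (58.9417, array([ 400.3, -234.6,  112.5]), 0.004)
[ 0.81182898 -2.4443535  -0.41159222]
pulled 135.11132457208632
magazine_bar [('top', 0.86, array([ 389.6, -223.1,  103.3])), ('scene', 0.8, array([ 394. , -221.7,  105.9]))]
magazine_floor [('top', 0.61, array([ 447.3, -334. ,   84. ])), ('scene', 0.82, array([ 448.3, -338.4,   86.1])), ('scene', 0.46, array([486.8,  35.7,  15.9]))]
(62.0667, array([420.2, 119.3, 250. ]), 0.003)
```

View pics/z5.png

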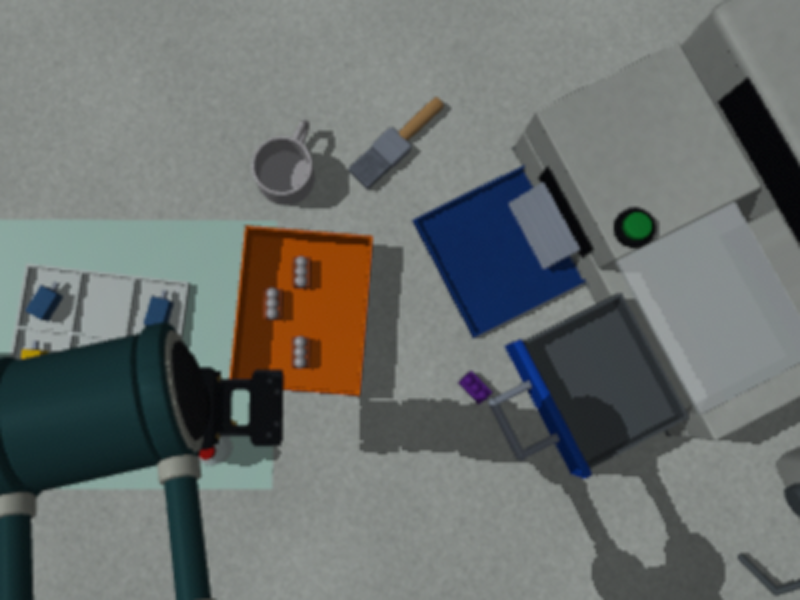

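Tote: all three models upright at (302,271), (272,303) and (300,352). The drawer is open with its whole inside clear of the roof, and the catch tray is empty. Now the blue blocks.

```bash
cat > b.py <<'E'
from h import *
FL=np.array([448.5,-336.])
def Q(th): t=np.radians(th)/2; return [np.cos(t),np.sin(t),0,0]
def q6(xy,z,th):
    s=arm.solve_ik([*xy,z],Q(th)); return None if s is None else s.round(2) if hasattr(s,'round') else s
E
python3 - <<'E'
from b import *
for nm,xy,h in(("R",[540,224],-14.6),("L",[553,377],-26)):
    for k in(0,180): print(nm,k,q6(xy,140,h+k))
for k in(0,180): print("place",k,q6(FL-ex*38,180,MA+k))
E
```

```text
R 0 [ 0.35  0.19  1.91 -0.    1.04  2.18]
R 180 [ 0.35  0.19  1.91 -0.    1.04 -0.97]
L 0 None
L 180 [ 0.56  0.34  1.72 -0.    1.08 -0.56]
place 0 [-0.66  0.04  2.   -0.    1.1   2.02]
place 180 [-0.66  0.04  2.   -0.    1.1  -1.12]
```

```bash
cat >> b.py <<'E'
def doblank(near,exoff):
    s=[x for x in seg("blank") if np.linalg.norm(x[0]-near)<50]; print(s)
    xy,h=s[0][0],s[0][1]-180   # stub heading
    # pull centre ~ true: mask holds the side nearer the camera axis
    a=np.array([xy[0],xy[1]]); th=h+180
    arm.open_gripper(); arm.goto([*a,140],Q(th))
    if arm.line_to([*a,32],velocity=100,contact_N=25): print("contact down",st())
    arm.close(); w=arm.read_grip_width(); arm.line_to([*a,200],velocity=150); print("picked",w,st())
    if arm.read_grip_width()<.2: raise SystemExit("empty")
    p=FL+ex*exoff; th=MA+180
    arm.goto([*p,210],Q(th)); print("above",round(arm.read_grip_width(),3))
    if arm.line_to([*p,114.5],velocity=70,contact_N=20): print("contact placing",st())
    arm.open_gripper(); arm.line_to([*p,215],velocity=150); print("placed",st())
E
python3 - <<'E'
from b import *
g=[420,20,250];arm.goto(g,quat(90,g))
doblank(np.array([540,224]),20)
g=[420,0,250];arm.goto(g,quat(90,g)); arm.open_gripper()
zoom("top",300,210,150,"z6",2)
for s in seg("blank"): print(s)
E
```

```text
[(array([540. , 224.4]), np.float64(165.5), [28, 39], array([179., 216.], dtype=float32))]
picked 0.2906500145581486 (71.525, array([539.2, 224.1, 198.7]), 0.29)
above 0.293
placed (76.975, array([ 457. , -353.5,  214.1]), 0.998)
(array([552.5, 377.3]), np.float64(149.6), [29, 42], array([121., 211.], dtype=float32))
(array([465.7, 527.3]), np.float64(175.3), [35, 60], array([ 61., 244.], dtype=float32))
(array([ 459.5, -376.7]), np.float64(117.1), [32, 51], array([407., 247.], dtype=float32))
```

View pics/z6.png

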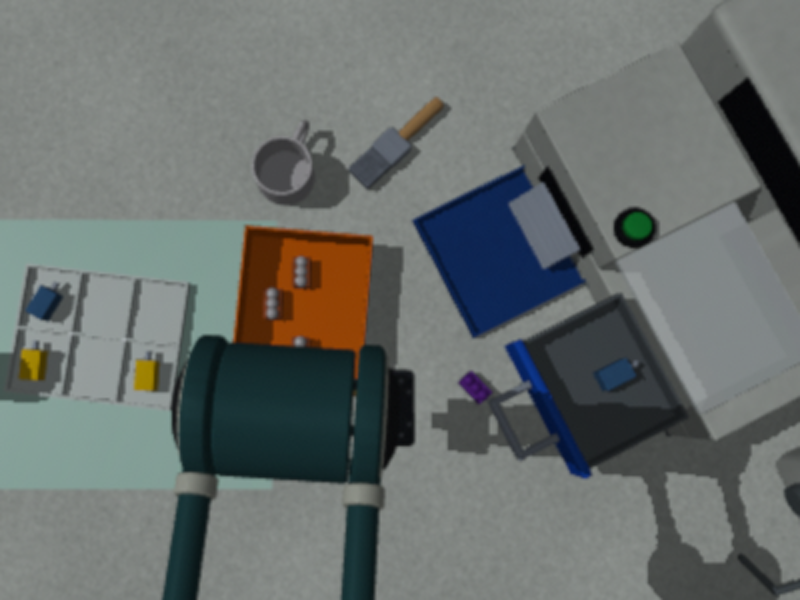

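The first block lies flat in the drawer at (617,374), with room in front of it. Now the second.

```bash
python3 - <<'E'
from b import *
doblank(np.array([552,377]),-35)
g=[400,60,250];arm.goto(g,quat(90,g))
zoom("top",300,210,150,"z7",2);zoom("scene",200,210,150,"z7s",2)
for s in seg("blank"): print(s)
print(arm.read_t())
E
```

```text
[(array([552.6, 377.3]), np.float64(149.6), [29, 42], array([121., 211.], dtype=float32))]
picked 0.29202069841289363 (85.0333, array([551.9, 376.8, 198.5]), 0.294)
above 0.289
placed (90.8417, array([ 432.2, -304.3,  214.1]), 0.998)
(array([465.8, 527.1]), np.float64(175.8), [35, 60], array([ 61., 244.], dtype=float32))
(array([ 459.2, -376.6]), np.float64(116.1), [31, 52], array([407., 247.], dtype=float32))
(array([ 434.4, -326.1]), np.float64(116.1), [32, 48], array([388., 257.], dtype=float32))
92.3667
```

View pics/z7.png

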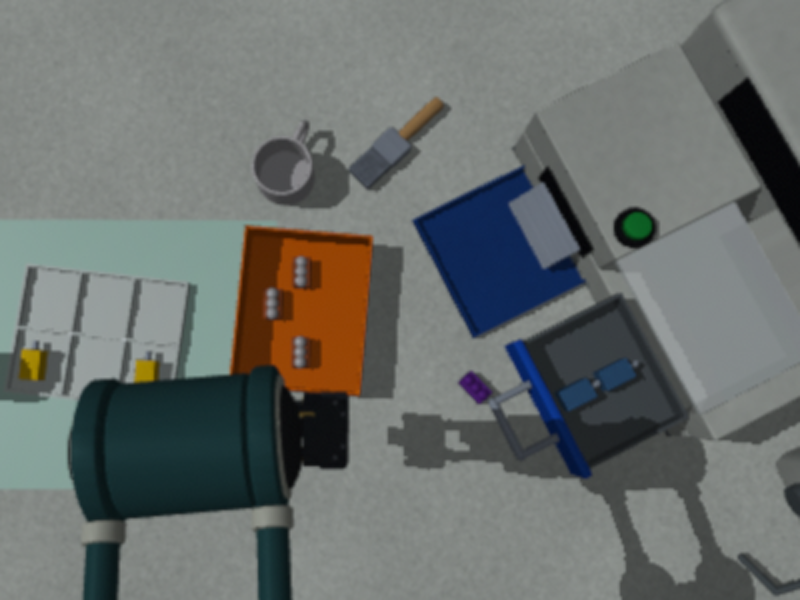

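View pics/z7s.png

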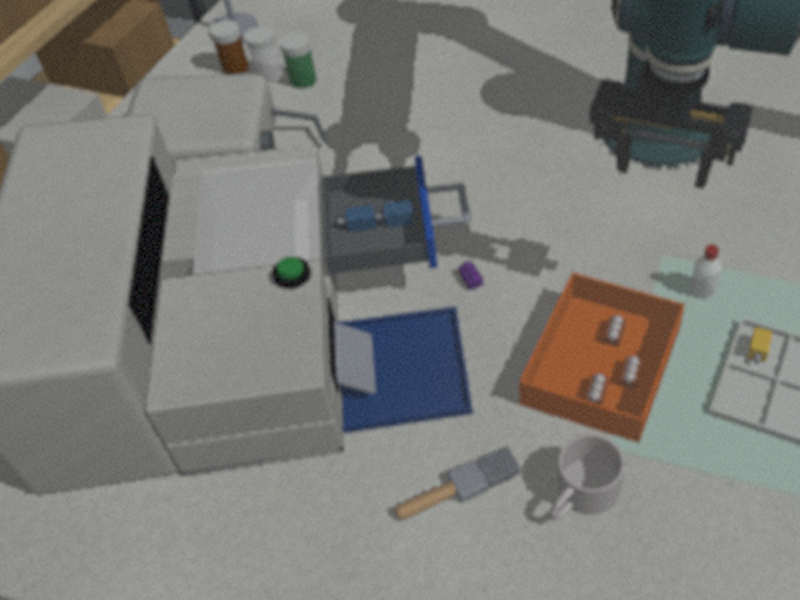

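Both blocks lie flat in one layer. Only the yellow ones remain in the bin, and the cup and bottle are untouched. Now I'll push the drawer shut.

```bash
python3 - <<'E'
from h import *
arm.close()
bar=np.array([392,-222.4]); p=bar-ex*30
q=quat(26.7,[*p,200]); arm.goto([*p,200],q)
print("down",arm.line_to([*p,112],velocity=80,contact_N=12),st())
e=p+ex*190; p0=np.array(arm.read_tool_pos())[:2]
for v in(80,40,25):
    r=arm.line_to([*e,112],velocity=v,contact_N=25); t=np.array(arm.read_tool_pos())[:2]
    print(v,r,st(),"moved",((t-p0)@ex).round(1),(t@ex).round(1),arm.read_force())
E
```

```text
down False (95.9417, array([ 379. , -195.9,  112.6]), 0.002)
80 True (97.6583, array([ 446.5, -331.5,  111.2]), 0.002) moved 151.5 496.8 [0.2591197  1.75659658 1.05654045]
40 True (98.0667, array([ 446.1, -331.7,  110. ]), 0.004) moved 151.5 496.8 [0.10135613 0.81734576 0.33442909]
25 True (98.6667, array([ 445.7, -331.8,  108.9]), 0.003) moved 151.4 496.7 [0.17383429 0.3011781  0.70816479]
```

The drawer stops firmly at the same spot three times, about 12 mm further in than where it started, so it is shut. I'll back off, check, and measure the button.

```bash
python3 - <<'E'
from h import *
t=np.array(arm.read_tool_pos())[:2]-ex*25
arm.line_to([*t,110],velocity=100); arm.line_to([*t,230],velocity=150)
g=[420,-20,260];arm.goto(g,quat(90,g))
pts={}
for n in("top","scene"):
    im=arm.get_image(n);cv2.imwrite(f"pics/c_{n}.png",im)
    h=cv2.cvtColor(im,cv2.COLOR_BGR2HSV); m=(h[...,0]>50)&(h[...,0]<75)&(h[...,1]>120)
    k,l,s,c=cv2.connectedComponentsWithStats(m.astype(np.uint8)); print(n,[(s[i,4],c[i].round(1)) for i in range(1,k) if s[i,4]>30])
for t in("start_top","magazine_bar","magazine_floor"): print(t,tips(t))
zoom("top",380,210,80,"z8",5);print(arm.read_t())
E
```

```text
top [(np.int32(197), array([418.1, 172.7])), (np.int32(161), array([ 66.9, 199.6])), (np.int32(294), array([520.5, 405.3]))]
scene [(np.int32(109), array([144.6, 194. ])), (np.int32(259), array([521.4, 323.6]))]
start_top [('top', 0.5, array([ 627.3, -365.3,  175.9])), ('scene', 0.62, array([365.3, 139.9,  -2.8])), ('scene', 0.45, array([ 627.7, -369.6,  173.1]))]
magazine_bar [('top', 0.78, array([ 454.5, -345.9,  103.7])), ('scene', 0.63, array([ 455.3, -346.1,  106. ]))]
magazine_floor [('top', 0.75, array([365.6, 144.2,   1.4]))]
102.6833
```

View pics/z8.png

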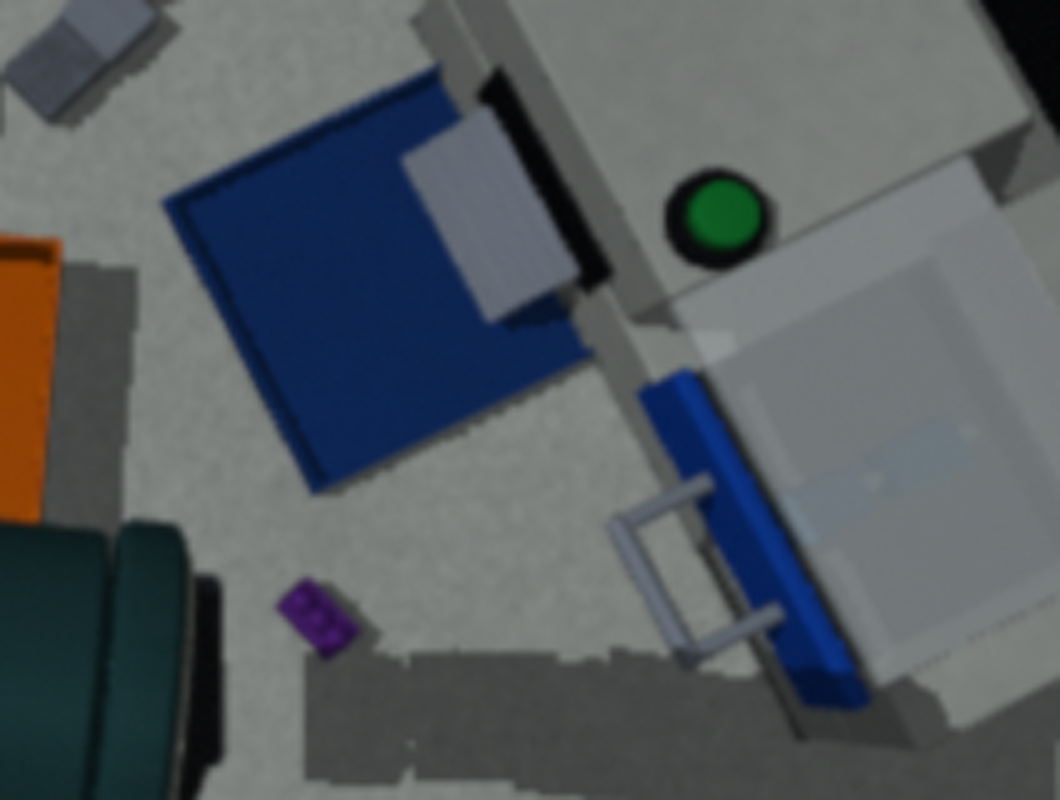

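View pics/c_scene.png

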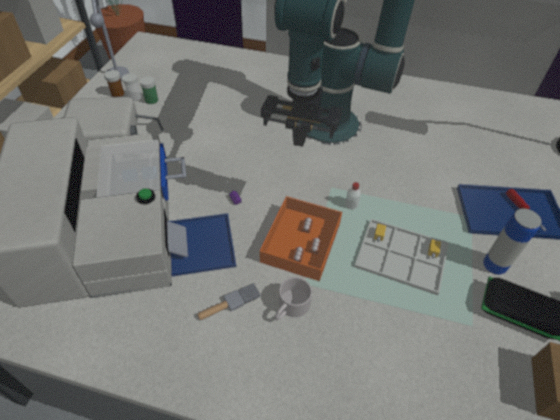

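The panel now sits flush on the front, with the dark gap closed and both blocks visible through the roof. Next I'll press start.

```bash
python3 - <<'E'
from h import *
a=pix2z("top",418.1,172.7,173); b=pix2z("scene",144.6,194,173); print(a,b)
p=((a+b)/2)[:2]; print(p)
q=quat(26.7,[*p,250]); arm.goto([*p,250],q); print(st(), arm.read_grip_width())
arm.line_to([*p,200],velocity=100); print(st())
r=arm.line_to([*p,172],velocity=12,contact_N=9); z=arm.read_tool_pos()[2]; print(r,z,"tip",z-14,arm.read_force())
E
```

```text
[ 625.26840222 -360.80077506  173.        ] [ 634.76392835 -361.71036584  173.        ]
[ 630.01616529 -361.25557045]
(104.8083, array([ 630.1, -360.9,  250.2]), 0.006) 0.005665188602308455
(105.4583, array([ 630. , -361.2,  199.7]), 0.005)
True 180.71310559206756 tip 166.71310559206756 [-2.41254793  1.04143206  4.31280385]
```

```bash
python3 - <<'E'
from h import *
p=np.array(arm.read_tool_pos()); 
for i in range(2):
    r=arm.line_to([p[0],p[1],168],velocity=12,contact_N=15); z=arm.read_tool_pos()[2]; print(r,z,"tip",z-14,arm.read_force())
    arm.hold(0.2); print(arm.read_tool_pos(),arm.read_force())
zoom("top",418,172,40,"z9",8);zoom("scene",145,194,40,"z9s",8)
E
```

```text
True 180.75869950713064 tip 166.75869950713064 [-1.28517349  0.68546691  4.970533  ]
[ 629.99456283 -361.24059685  180.48470991] [-1.28411992 -0.19625254  4.8954955 ]
True 180.71400400321662 tip 166.71400400321662 [-0.83048008  0.87107609  4.60787637]
[ 629.99217494 -361.26284831  180.53374764] [-0.96946473  0.3109167   5.01619965]
```

View pics/z9s.png

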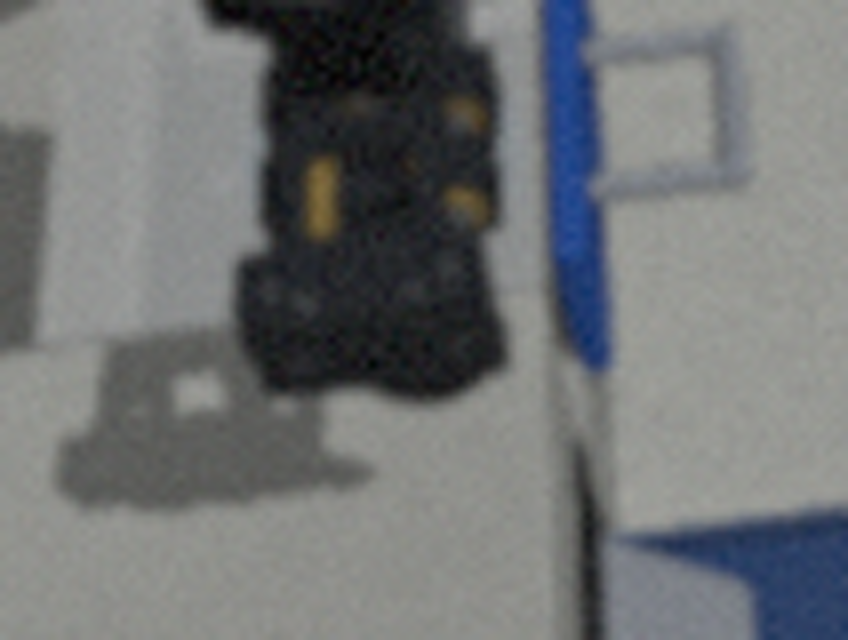

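```bash
python3 - <<'E'
from h import *
p=np.array(arm.read_tool_pos())
for dz in(1,2,3,4,5,6,7,8,10):
    arm.line_to([630,-361.25,180.6+dz],velocity=15); arm.hold(.15); print(dz,arm.read_tool_pos()[2].round(1),arm.read_force()[2].round(2))
E
```

```text
1 181.5 4.04
2 182.5 3.1
3 183.5 3.21
4 184.5 1.73
5 185.5 1.85
6 186.5 1.77
7 187.4 -0.27
8 188.6 0.51
10 190.6 -0.6
```

The spring force followed the fingers for 6 mm on the way up, so the button was pressed home and is now released. Last, I'll retreat and check the scene.

```bash
python3 - <<'E'
from h import *
arm.line_to([630,-361.25,260],velocity=120)
g=[400,-30,270];arm.goto(g,quat(90,g)); arm.open_gripper()
zoom("top",280,210,150,"z10",2)
arm.get_image("scene")
for t in("cup","dropper","magazine_bar"): print(t,tips(t))
print(st())
E
```

```text
cup [('top', 0.78, array([732.7,  61.2,  -5.3])), ('scene', 0.97, array([728.6,  55.8,   2.8])), ('scene', 0.31, array([477.6, 383.7,  15.2]))]
dropper [('top', 0.41, array([364.1, 146.5,  -1.4])), ('scene', 0.79, array([368.8, 141.4,  -1.5]))]
magazine_bar [('top', 0.65, array([ 457.4, -346.3,  102.3])), ('scene', 0.89, array([ 454.8, -344.2,  106.1]))]
(116.6167, array([400., -30., 270.]), 0.999)
```

View pics/z10.png

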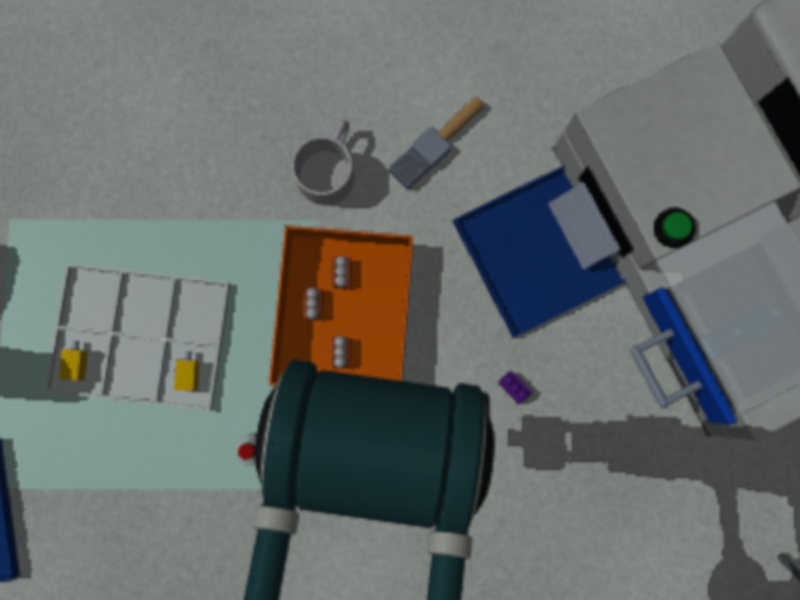

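The final picture shows everything in place: three models in the tote, the tray empty, the drawer shut with both blocks inside, the yellow blocks in the bin, and the cup and bottle standing where they were.

```bash
python3 -c "
from plant import arm
print(arm.job_done())"
```

```text
the job is handed in; nothing more can be done
None
```

The mill is loaded and started, and I handed the job in after about 117 s of the 210 s allowed.

- **Models:** all three finished tooth models are upright in the orange tote, and the catch tray is empty. The middle one in the tote lies a few centimetres to one side of where I set it down.
- **Blocks:** both blue blocks lie flat in one layer in the magazine drawer, and the two yellow blocks are still in the bin.
- **Drawer:** it was about 12 mm open at the start. Three pushes stopped at the same spot, and the panel is flush in the pictures, so I take it as fully shut.
- **Start button:** I pressed it against a hard stop. On release the spring force fell from about 5 N to zero over some 6 to 7 mm. The two cameras disagreed by about 9 mm on where its centre is, so I pressed at the midpoint.
- **Cup, bottle and purple look-alike:** I didn't touch any of them. The last detections put the cup and bottle within about 4 mm of where they started, which is the detectors' own error.

**What went wrong:** the first two grasps of one model failed because an open finger came down on the model next to it. Each time the arm stopped on contact, at limits of 12 N and 25 N. The neighbour did not move, but the first close shifted the target model about 14 mm, still inside the tray. I then picked the models in a different order and with offset grips, and no later pick or placement failed.

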